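# Sweep brass washers through the gate of a sorting tray

## Robot

A 7-joint arm with a two-finger parallel gripper is mounted at the origin on the work surface. World frame = base frame: x ahead of the robot, y to its left, z up, the work surface at z = 0. Lengths are in m, angles in rad, forces in N, time in s.
With the tool pointing down it reaches from about 0.425 to 0.925 m from the base axis. Payload 6.8 kg.
Tool frame: the origin (TCP) lies midway between the tips of the shut fingers; the grasp point (between the pads) lies 19 mm behind it; z points along the fingers, y is the line along which they close (so a half turn about z gives the same grasp; the last joint's range is limited). The gripper opens to 85 mm and grips with 20 to 120 N. Pads are 22 mm wide; open, the fingers measure 114 mm over their backs; the gripper's body (76 mm by 85 mm) begins 54 mm behind the grasp point. The pads swing forward as they close: fully open they stand 13 mm farther back than shut.
Start: joints at [1.19, 0.477, 0.022, 1.555, -0.011, 1.109, -0.083], TCP at [0.182, -0.65, 0.231] pointing down, gripper open.
Joint ranges: [-2.96, 2.96], [-0.34, 2.1], [-1.41, 1.46], [0.24, 2.44], [-1.37, 4.51], [0.17, 1.92], [-2.96, 2.96]. Speed limits (rad/s): [2.39, 2.39, 3.14, 3.14, 3.14, 3.14, 3.14].

## Interface

Orientations are given as a rotation vector (axis times angle).
In Python, from plant import bot gives the robot as it stands.
- The arm moves only by the tool step_arm, never from a script. Its argument "steps" is one flat list of numbers, 5 for each row, row after row: the shift along the tool's x, y, z in m, then the turn about the tool's z in degrees, then the opening, from -1 (shut) to 1 (fully open). A call has exactly 8 rows; each row shifts and turns the commanded pose from where the row before left it, along the tool's axes as they then stand; what a row does not reach is not made up. A row lasts 1/12 s, in which the tool goes at most 41.7 mm and 7.16 degrees, less where a joint would pass 70% of its speed; a pose out of reach is approached as far as the arm can. A call with a gripper value outside its range is refused whole. The fingers move at their own pace and stop on an object; "grip_force" is the grip in N (left out, the last holds). Time passes only in rows, so rows that do not move let the fingers close, or fill a call up. It gives the time, the measured TCP pose, the force, the opening and the grip force at its end, in the units of the state.
- bot.sense(): the state, without advancing time (a new reading comes with each control period).
- bot.get_image(name): name is "side" or "top"; returns the picture (420x560x3 uint8, red, green, blue); there is no depth.
- bot.get_calibration(name): a dict with "K" (3x3 intrinsics, pixels), "T" (4x4, takes a point from camera to world coordinates). Camera axes: x right, y down, z forward; pixel columns grow to the right and rows downward; lengths in m; the calibration is good to about 2 mm. A picture is of the moment at which its call begins. get_calibration takes no time and is no camera call.
- bot.job_done(): hands the job in; it is judged then, once.
The state is a dict: "time": time; "joint_positions": joint angles; "joint_velocities": joint speeds; "tau": joint torques, N m; "eef_pos": TCP position; "tcp_rot": TCP orientation; "ft_force": force on the tool from outside, world axes, zero at the start; "torque": the same for the moment, N m; "grip_width": opening from 0.0 (shut) to 1.0 (fully open); "finger_force": force on a finger pad.
Only numpy, scipy, OpenCV 4.12 (cv2) and the standard library are available. Lean on these libraries where they do the work, as an engineer would, in place of code of your own. Each camera call takes 0.05 s, during which the arm holds its last target. There are 200 camera calls.

## Task

Three brass washers lie loose on the deck of the wooden sorting tray. With the fingertips, push them along the deck, through the narrow gate in its fence, so that they drop one at a time into the slot behind it, never two together; nothing is to be picked up or lifted. Leave the hexagonal nut where it lies on the deck, leave the things beside the tray alone, and finish clear of everything.

Things in the scene. Friction and masses are not known exactly. Their poses are not given: they have to be found in the camera images.
- tray: Fixed dark wooden tray; origin at the underside's centre, on the bench; z up, x from its open edge (robot's side) to the gate, yawed up to 0.4 rad from world x. Flat deck 60 mm above the bench, x -160 to 50, y -165 to 165 mm. Fences 20 mm high (tops 80 mm above the bench) stand along both sides (12 mm thick, outside the deck) and across the far end (8 mm thick, x 50 to 58 mm).
- gate (a point): Middle of the gate at deck level: x 50, y 0, z 60 mm in the tray's frame, same axes. The gate is the only opening in the far fence, 44 mm wide along y. The deck ends there in a sharp edge, level with the fence's near face, and the slot begins. A washer whose centre has passed the edge tips in by itself: the fingers need not enter the gate.
- slot (a point): Middle of the slot's floor: x 82.5, y 0, z 4 mm in the tray's frame, same axes. The open-topped slot behind the gate spans x 50 to 115 and y -50 to 50 mm; its floor is 56 mm below the deck and its walls reach 80 mm above the bench.
- washer_a: Loose flat brass washer, 32 mm outside and 12 mm hole diameter, 8 mm thick, 30 to 65 g, starting flat on the deck about 125 mm from the gate; origin at the centre of its underside, z its axis. The three washers are alike; washers and nut start at four places on an arc round the gate, at least 45 mm between centres, in any order.
- washer_b: Loose flat brass washer, 32 mm outside and 12 mm hole diameter, 8 mm thick, 30 to 65 g, starting flat on the deck about 125 mm from the gate; origin at the centre of its underside, z its axis. The three washers are alike; washers and nut start at four places on an arc round the gate, at least 45 mm between centres, in any order.
- washer_c: Loose flat brass washer, 32 mm outside and 12 mm hole diameter, 8 mm thick, 30 to 65 g, starting flat on the deck about 125 mm from the gate; origin at the centre of its underside, z its axis. The three washers are alike; washers and nut start at four places on an arc round the gate, at least 45 mm between centres, in any order.
- nut: Loose brass hexagonal nut, 30 mm across flats, 16 mm tall, twice as tall as a washer, about 80 g, lying flat on the deck among the washers, to be left where it lies; origin at the centre of its underside.
- screwdriver: Screwdriver, 180 mm long, lying on the bench beside the tray on its -y side; origin at the underside near mid-length, x along the tool towards the tip. Bystander.
- spindle: Brass spindle standing upright on the bench beside the tray on its +y side, 68 mm tall, 32 mm foot; origin at the centre of its underside. Bystander.
- bearing_block: Upright dark wooden bearing block, 30 x 80 x 70 mm (x, y, z), standing on the bench beside the tray on its +y side; origin at the centre of its underside. Bystander.
Things that resemble listed ones, but are neither listed nor needed, are in the scene too. Leave any blue or pink look-alike of the washer_a alone.

How it is judged:
By the outcome, as a careful person would: the job done as asked, in the order asked, and still so for the second after the job is handed in, with the robot touching nothing.
It also fails if it takes over 72 s, if anything falls off the work surface, if the arm or the gripper's body presses on something with over 40 N, if the wrist force passes 120 N, or if a joint passes its speed limit or range.

## Working session

There is one attempt and no reset: what is moved stays moved. The work goes in short steps, Python scripts to look and compute and a tool call to move; the robot and the scene stay as the last step left them, time stands still between calls to the robot, and variables do not carry over. Pictures are saved under pics/ and viewed, at most 11 in all, crops included, and the job is handed in when it is done.

Besides the shell and the picture viewer there is one more tool, called after "Emit:" as name(argument=value, ...) on one line, values as JSON. step_arm: Moves the arm, as the interface text tells. Its arguments: {"type":"object","properties":{"steps":{"type":"array"},"grip_force":{"type":"number"}},"required":["steps"]}

```bash
mkdir -p pics; ls
python3 - <<'E'
from plant import bot
import cv2,numpy as np
for n in("side","top"):
    im=bot.get_image(n);cv2.imwrite(f"pics/{n}0.png",im[...,::-1])
    c=bot.get_calibration(n);print(n,np.round(c["K"],1).tolist(),np.round(c["T"],3).tolist())
s=bot.sense();print(s["time"],s["eef_pos"],s["tcp_rot"],s["grip_width"])
E
```

```text
pics
side [[441.5, 0.0, 276.0], [0.0, 441.5, 205.4], [0.0, 0.0, 1.0]] [[0.989, -0.088, 0.121, 0.428], [-0.149, -0.48, 0.865, -0.705], [-0.018, -0.873, -0.487, 0.504], [0.0, 0.0, 0.0, 1.0]]
top [[403.0, 0.0, 273.7], [0.0, 403.0, 208.4], [0.0, 0.0, 1.0]] [[0.008, -0.995, 0.104, 0.469], [-1.0, -0.008, -0.0, 0.051], [0.001, -0.104, -0.995, 0.982], [0.0, 0.0, 0.0, 1.0]]
0.1 [ 0.18173725 -0.6495389   0.23042658] [-3.11082314e+00 -4.27066131e-01  4.96656140e-04] 0.9972201823412171
```

View pics/top0.png

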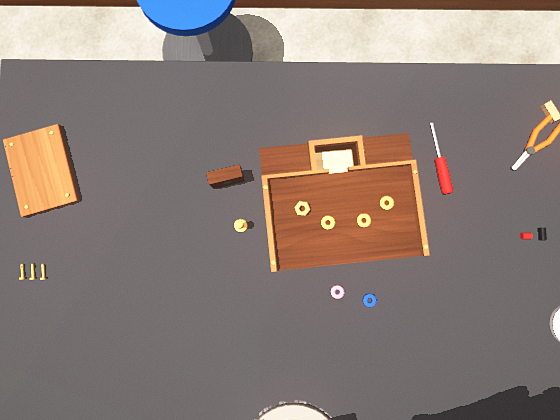

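View pics/side0.png

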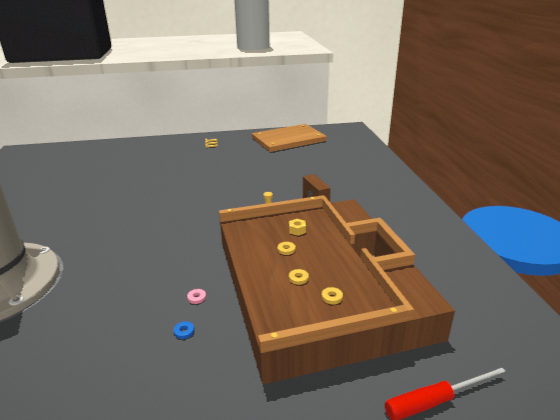

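Top view: nut (302,208), washers (328,222), (364,220), (387,203), gate about (338,170). Side view: nut (298,227), washers (287,248), (299,277), (332,296). Next I measure them and fit the tray.

```bash
cat > h.py <<'E'
import cv2,numpy as np
from plant import bot
C={n:bot.get_calibration(n) for n in("side","top")}
def ray(n,p):
    K,T=C[n]["K"],C[n]["T"]; d=T[:3,:3]@np.linalg.solve(K,[p[0],p[1],1.]); return T[:3,3],d/np.linalg.norm(d)
def onz(n,p,z):
    o,d=ray(n,p); return (o+d*(z-o[2])/d[2])[:2]
def tri(a,b):
    o1,d1=ray("top",a);o2,d2=ray("side",b)
    t=np.linalg.lstsq(np.c_[d1,-d2],o2-o1,rcond=None)[0]
    p,q=o1+t[0]*d1,o2+t[1]*d2; return (p+q)/2,np.linalg.norm(p-q)
def proj(n,X):
    T=C[n]["T"];v=C[n]["K"]@(T[:3,:3].T@(np.asarray(X)-T[:3,3]));return v[:2]/v[2]
def brass(im,roi):
    x0,y0,x1,y1=roi;h=cv2.cvtColor(im,cv2.COLOR_RGB2HSV)
    m=cv2.inRange(h,(20,90,110),(36,255,255));k=np.zeros_like(m);k[y0:y1,x0:x1]=m[y0:y1,x0:x1]
    out=[]
    for c in cv2.findContours(k,cv2.RETR_EXTERNAL,cv2.CHAIN_APPROX_NONE)[0]:
        if cv2.contourArea(c)>40:
            (u,v),r=cv2.minEnclosingCircle(c);M=cv2.moments(c);out.append((M["m10"]/M["m00"],M["m01"]/M["m00"],cv2.contourArea(c)))
    return out
E
python3 - <<'E'
from h import *
t=cv2.imread("pics/top0.png")[...,::-1].copy();s=cv2.imread("pics/side0.png")[...,::-1].copy()
a=brass(t,(275,185,415,250));b=brass(s,(262,215,360,320))
print(np.round(a,1).tolist());print(np.round(b,1).tolist())
for p in a:
    best=min(b,key=lambda q:tri(p[:2],q[:2])[1]+abs(tri(p[:2],q[:2])[0][2]-.068))
    print(np.round(tri(p[:2],best[:2])[0],4),tri(p[:2],best[:2])[1])
for n,im,(x0,y0,x1,y1) in(("top",t,(250,125,440,280)),("side",s,(200,180,450,380))):
    c=cv2.resize(im[y0:y1,x0:x1],None,fx=3,fy=3,interpolation=cv2.INTER_CUBIC);cv2.imwrite(f"pics/{n}c.png",c[...,::-1])
E
```

```text
[]
[[331.8, 295.1, 261.0], [298.3, 276.2, 219.5], [286.1, 247.8, 167.0], [297.0, 226.4, 205.5]]
```

View pics/topc.png

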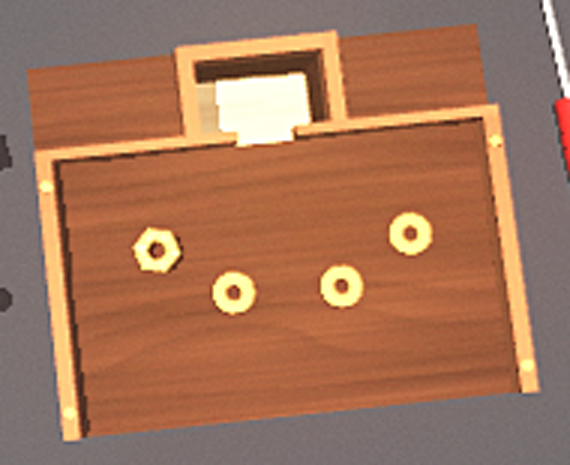

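View pics/sidec.png

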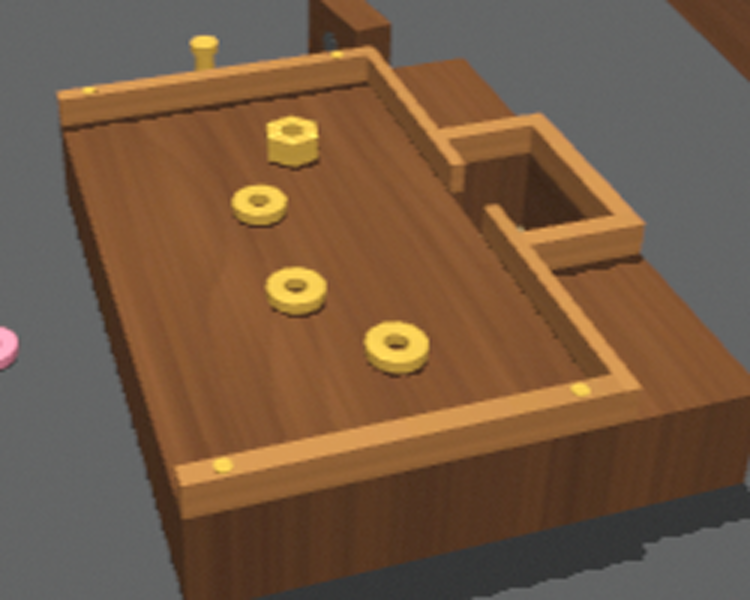

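The top crop shows the outer fence-top corners at crop pixels (36,152), (498,105), (539,391), (64,440), with the gate between (238,143) and (296,135). The side crop confirms the nut is the leftmost (+y) piece, and the other three are washers.

```bash
sed -i 's/(20,90,110)/(15,40,200)/' h.py
cat >> h.py <<'E'
def topwash(im,roi=(272,175,420,262)):
    x0,y0,x1,y1=roi;h=cv2.cvtColor(im,cv2.COLOR_RGB2HSV)
    k=np.zeros(h.shape[:2],np.uint8);m=cv2.inRange(h,(15,30,205),(40,200,255));k[y0:y1,x0:x1]=m[y0:y1,x0:x1]
    out=[]
    for c in cv2.findContours(k,cv2.RETR_EXTERNAL,cv2.CHAIN_APPROX_NONE)[0]:
        A=cv2.contourArea(c)
        if 50<A<400:
            M=cv2.moments(c);out.append((M["m10"]/A,M["m01"]/A,A))
    return out
E
python3 - <<'E'
from h import *
t=cv2.imread("pics/top0.png")[...,::-1].copy()
cv=lambda p:(250+(p[0]+.5)/3-.5,125+(p[1]+.5)/3-.5)
cs=lambda p:(200+(p[0]+.5)/3-.5,180+(p[1]+.5)/3-.5)
W=np.array([onz("top",cv(p),.08) for p in((36,152),(498,105),(539,391),(64,440))])
# height check from two views: right near fence corner, left near corner
for a,b in (((539,391),(178,467)),((64,440),(58,94)),((498,105),(638,383))):print("h",np.round(tri(cv(a),cs(b))[0],4))
L=np.array([(58,177),(58,-177),(-160,-177),(-160,177)])/1e3
w0,l0=W.mean(0),L.mean(0);U,S,V=np.linalg.svd((W-w0).T@(L-l0));R=U@V;o=w0-R@l0
print("yaw",np.arctan2(R[1,0],R[0,0]),"o",o,"res",np.round((W-w0-(L-l0)@R.T)*1e3,1).tolist())
np.savez("tray.npz",R=R,o=o)
print("gate",o+R@[.05,0], [np.round(R.T@(onz("top",cv(p),.08)-o),4) for p in((238,146),(296,138))])
b=[(331.8,295.1),(298.3,276.2),(286.1,247.8),(297,226.4)]
for q in sorted(topwash(t),key=lambda q:-q[0]):
    p=q[:2];z=tri(p,min(b,key=lambda s:tri(p,s)[1]+abs(tri(p,s)[0][2]-.066)))[0]
    w=onz("top",p,.068);print(np.round(q,1),"tri",np.round(z,4),"w",np.round(w,4),"tray",np.round(R.T@(w-o),4))
E
```

```text
h [ 0.4612 -0.2943  0.0848]
h [0.4221 0.0557 0.0738]
h [ 0.6773 -0.272   0.079 ]
yaw 0.11036712050727343 o [ 0.60104014 -0.10281527] res [[-0.7, -0.8], [-0.5, 0.5], [0.5, 0.2], [0.7, 0.1]]
gate [ 0.65073593 -0.09730811] [array([0.0463, 0.0238]), array([ 0.0479, -0.0207])]
[416.8 190.4 107. ] tri [ 0.5836 -0.2588  0.1075] w [ 0.6088 -0.2766] tray [-0.0114 -0.1736]
[386.4 202.4 135.5] tri [ 0.5805 -0.2083  0.0611] w [ 0.5805 -0.2066] tray [-0.0319 -0.1009]
[363.5 220.  137. ] tri [ 0.5396 -0.1551  0.0609] w [ 0.5399 -0.1536] tray [-0.0664 -0.0437]
[327.6 222.1 135. ] tri [ 0.5339 -0.0728  0.0605] w [ 0.5343 -0.0719] tray [-0.063   0.0381]
[301.8 208.  150.5] tri [ 0.5651 -0.0133  0.0649] w [ 0.566  -0.0133] tray [-0.025   0.0929]
```

```bash
cat >> h.py <<'E'
from scipy.spatial.transform import Rotation as Ro
def go(x,y,z,hd):
    """remaining move to tray-frame TCP (mm), z (mm), heading (deg in tray): turn first, then shift in turned axes; also shift in present axes"""
    d=np.load("tray.npz");R,o=d["R"],d["o"];s=bot.sense();Q=Ro.from_rotvec(s["tcp_rot"]).as_matrix()
    yaw=np.degrees(np.arctan2(R[1,0],R[0,0]));h=np.degrees(np.arctan2(Q[1,0],Q[0,0]))
    p=R.T@(s["eef_pos"][:2]-o)*1e3
    print("t %.2f tray %s z %.1f head %.1f w %.2f F %s tilt %.2f"%(s["time"],np.round(p,1),s["eef_pos"][2]*1e3,h-yaw,s["grip_width"],np.round(s["ft_force"],1),Q[2,2]))
    D=np.append(R@(np.array([x,y])-p),z-s["eef_pos"][2]*1e3)
    turn=h-yaw-hd;Q2=Q@Ro.from_euler("z",turn,degrees=True).as_matrix()
    print(" turn %.1f  then shift %s | shift in present axes %s"%(turn,np.round(Q2.T@D,1),np.round(Q.T@D,1)))
def look(name=None):
    d=np.load("tray.npz");im=bot.get_image("top")
    for q in topwash(im): print("  blob",np.round(q,1),"tray",np.round(d["R"].T@(onz("top",q[:2],.068)-d["o"])*1e3,1))
    if name: cv2.imwrite(f"pics/{name}.png",cv2.resize(im[110:300,230:450],None,fx=3,fy=3)[...,::-1])
def behind(w,t,b):
    w,t=np.array(w,float),np.array(t,float);u=(t-w)/np.linalg.norm(t-w);q=w-b*u
    return q[0],q[1],np.degrees(np.arctan2(u[1],u[0])),np.linalg.norm(t-w)
E
python3 - <<'E'
from h import *
x,y,h,L=behind((-66,-44),(0,0),38);print(x,y,h,L);go(x,y,120,h)
E
```

```text
-97.61791118483806 -65.0786074565587 33.690067525979785 79.32212806020776
t 0.10 tray [-477.  -497.2] z 230.4 head 9.3 w 1.00 F [-0.  -0.1 -0.4] tilt -1.00
 turn -24.4  then shift [ 555.3 -149.   111. ] | shift in present axes [ 444.3 -364.9  111. ]
```

Emit:
step_arm(steps=[0.027,-0.022,0,0,-0.5,0.027,-0.022,0,0,-0.5,0.027,-0.022,0,0,-0.5,0.027,-0.022,0,0,-0.5,0.027,-0.022,0,0,-0.5,0.027,-0.022,0,0,-0.5,0.027,-0.022,0,0,-0.5,0.027,-0.022,0,0,-0.5], grip_force=20)

```text
time: 0.77
eef_pos: [0.3429, -0.4207, 0.231]
tcp_rot: [-3.112, -0.427, 0.001]
ft_force: [0.8, -0.4, 0.2]
grip_width: 0.253
finger_force: 0.0
```

Emit:
step_arm(steps=[0.027,-0.022,0,0,-0.5,0.027,-0.022,0,0,-0.5,0.027,-0.022,0,0,-0.5,0.027,-0.022,0,0,-0.5,0.027,-0.022,0,0,-0.5,0.027,-0.022,0,0,-0.5,0.027,-0.022,0,0,-0.5,0,0,0,0,-0.5])

```text
time: 1.43
eef_pos: [0.4871, -0.2155, 0.2314]
tcp_rot: [-3.107, -0.443, -0.004]
ft_force: [0.7, 0.1, 0.6]
grip_width: 0.251
finger_force: 0.0
```

Run:
```python
from h import *
go(-97.6,-65,120,33.7)
```

```text
t 1.43 tray [-125.6  -99.5] z 231.4 head 9.9 w 0.25 F [0.7 0.1 0.6] tilt -1.00
 turn -23.8  then shift [ 42.  -13.  111.5] | shift in present axes [ 33.2 -28.9 111.5]
```

Emit:
step_arm(steps=[0,0,0.02,-6,-0.5,0,0,0.02,-6,-0.5,0,0,0.02,-6,-0.5,0,0,0.02,-6,-0.5,0.014,-0.004,0.01,0,-0.5,0.014,-0.004,0.01,0,-0.5,0.014,-0.005,0.01,0,-0.5,0,0,0,0,-0.5])

```text
time: 2.1
eef_pos: [0.5071, -0.1831, 0.1194]
tcp_rot: [-2.95, -1.07, 0.002]
ft_force: [-0.5, 1.7, 0.9]
grip_width: 0.248
finger_force: 0.0
```

Run:
```python
from h import *
go(-97.6,-65,63,33.7)
look("a1")
im=bot.get_image("side");cv2.imwrite("pics/a1s.png",cv2.resize(im[120:380,180:480],None,fx=2.3,fy=2.3)[...,::-1])
```

```text
t 2.10 tray [-102.2  -69.4] z 119.4 head 33.5 w 0.25 F [-0.5  1.7  0.9] tilt -1.00
 turn -0.2  then shift [ 6.3 -1.  56.4] | shift in present axes [ 6.3 -1.  56.4]
  blob [327.6 222.1 135. ] tray [-63.   38.1]
  blob [363.5 219.9 136. ] tray [-66.3 -43.6]
  blob [301.8 208.  149.5] tray [-25.  93.]
  blob [386.4 202.4 135.5] tray [ -31.9 -100.9]
```

View pics/a1s.png

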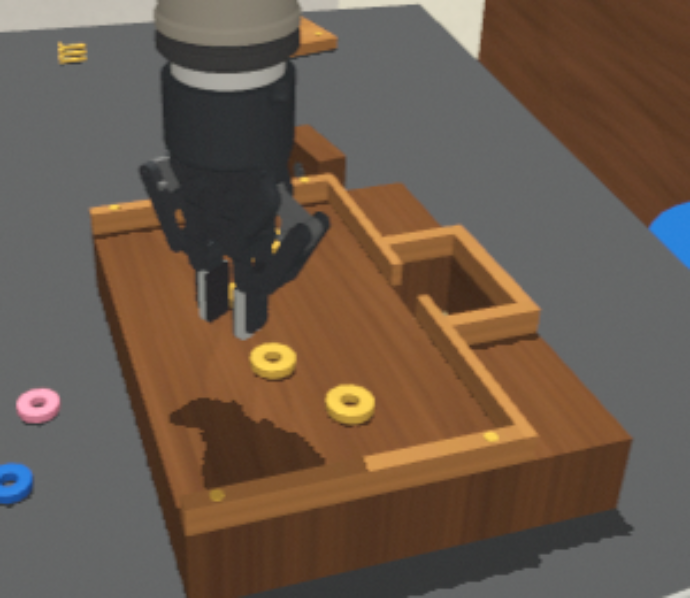

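The side view shows the gripper above the deck behind washer B at about (272,360), with both tips free. Now I lower it.

Emit:
step_arm(steps=[0.003,-0.001,0.01,0,-0.5,0.003,0,0.01,0,-0.5,0,0,0.01,0,-0.5,0,0,0.01,0,-0.5,0,0,0.008,0,-0.5,0,0,0.005,0,-0.5,0,0,0.002,0,-0.5,0,0,0,0,-0.5])

```text
time: 2.87
eef_pos: [0.5106, -0.1817, 0.0656]
tcp_rot: [-2.955, -1.065, 0.001]
ft_force: [0.2, -0.3, -0.6]
grip_width: 0.249
finger_force: 0.0
```

Run:
```python
from h import *
x,y,h,L=behind((-66,-44),(0,0),23.5)
go(x,y,63,h)
```

```text
t 2.87 tray [-98.5 -68.5] z 65.6 head 33.3 w 0.25 F [ 0.2 -0.3 -0.6] tilt -1.00
 turn -0.4  then shift [17.2 -2.3  2.6] | shift in present axes [17.1 -2.4  2.6]
```

Emit:
step_arm(steps=[0.002,-0.001,0.002,0,-0.5,0.004,-0.001,0.001,0,-0.5,0.006,0,0,0,-0.5,0.006,0,0,0,-0.5,0.006,0,0,0,-0.5,0.006,0,0,0,-0.5,0.006,0,0,0,-0.5,0.006,0,0,0,-0.5])

```text
time: 3.53
eef_pos: [0.5427, -0.153, 0.0634]
tcp_rot: [2.955, 1.065, 0.0]
ft_force: [-0.6, -0.6, 0.8]
grip_width: 0.253
finger_force: 0.3
```

Run:
```python
from h import *
x,y,h,L=behind((-66,-44),(0,0),23.5)
go(x+66,y+44,62.5,h)
look("a2")
```

```text
t 3.53 tray [-63.5 -43.4] z 63.4 head 33.3 w 0.25 F [-0.6 -0.6  0.8] tilt -1.00
 turn -0.4  then shift [53.4 -0.9  0.9] | shift in present axes [53.4 -1.3  0.9]
  blob [327.5 222.2 134. ] tray [-63.1  38.2]
  blob [353.5 210.6  62. ] tray [-42.8 -23.8]
  blob [301.7 208.1 148.5] tray [-25.1  93. ]
```

View pics/a2.png

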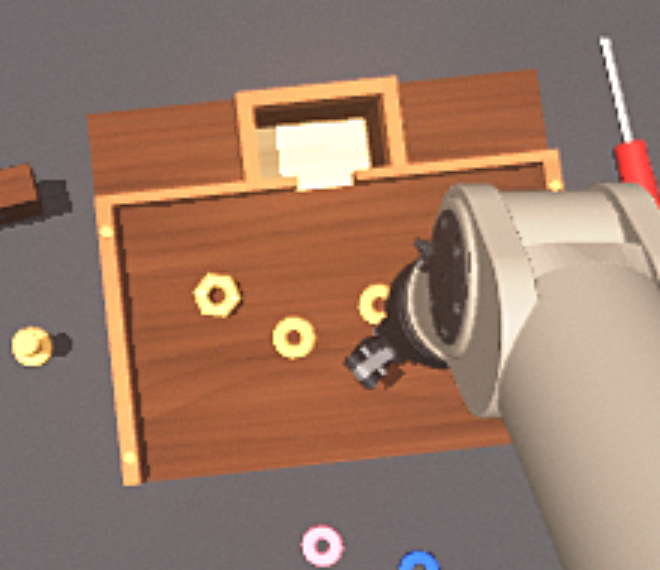

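The top view shows B, partly hidden under the wrist at (378,303), sitting ahead of the fingers as expected. I continue the push.

Emit:
step_arm(steps=[0.007,0,0.001,0,-0.5,0.007,0,0,0,-0.5,0.007,0,0,0,-0.5,0.007,0,0,0,-0.5,0.007,0,0,0,-0.5,0.007,-0.001,0,0,-0.5,0.006,0,0,0,-0.5,0.005,0,0,0,-0.5])

```text
time: 4.25
eef_pos: [0.5829, -0.118, 0.0623]
tcp_rot: [-2.955, -1.066, -0.0]
ft_force: [-0.2, -0.4, -1.1]
grip_width: 0.246
finger_force: 0.4
```

Run:
```python
from h import *
go(-10,0,62.5,0)
look()
```

```text
t 4.25 tray [-19.7 -13.1] z 62.3 head 33.3 w 0.25 F [-0.2 -0.4 -1.1] tilt -1.00
 turn 33.3  then shift [  9.7 -13.1  -0.2] | shift in present axes [15.3 -5.6 -0.2]
  blob [327.5 222.2 134. ] tray [-63.1  38.2]
  blob [301.7 208.  147. ] tray [-25.  93.]
```

Emit:
step_arm(steps=[0.001,-0.002,0,5,-0.5,0.001,-0.002,0,5,-0.5,0.001,-0.002,0,5,-0.5,0.001,-0.002,0,5,-0.5,0.001,-0.002,0,5,-0.5,0.001,-0.002,0,5,-0.5,0.001,-0.002,0,3,-0.5,0,0,0,0,-0.5])

```text
time: 4.97
eef_pos: [0.5829, -0.1028, 0.0624]
tcp_rot: [-3.136, -0.18, -0.0]
ft_force: [-0.0, 0.5, 0.3]
grip_width: 0.248
finger_force: 0.0
```

Run:
```python
from h import *
go(32,0,62.5,0)
look()
im=bot.get_image("side");cv2.imwrite("pics/a3s.png",cv2.resize(im[120:380,180:480],None,fx=2.3,fy=2.3)[...,::-1])
```

```text
t 4.97 tray [-18.   2.] z 62.4 head 0.2 w 0.25 F [-0.   0.5  0.3] tilt -1.00
 turn 0.2  then shift [50.   2.  -0.1] | shift in present axes [50.   2.2 -0.1]
  blob [327.5 222.2 134. ] tray [-63.1  38.2]
  blob [301.7 208.  146. ] tray [-24.9  93. ]
  blob [415.7 178.7  53. ] tray [  15.7 -175. ]
  blob [363.  178.9  82. ] tray [ 27.5 -54.3]
```

View pics/a3s.png

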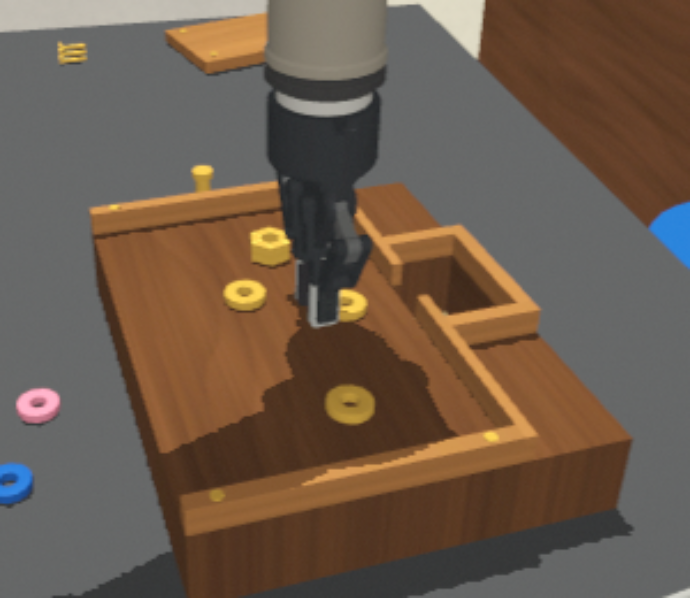

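Washer B sits in the cradle at (345,305), and C is untouched at (350,403). Now the straight push.

Emit:
step_arm(steps=[0.005,0.001,0,0,-0.5,0.007,0.001,0,0,-0.5,0.007,0,0,0,-0.5,0.007,0,0,0,-0.5,0.007,0,0,0,-0.5,0.007,0,0,0,-0.5,0.007,0,0,0,-0.5,0.005,0,0,0,-0.5])

```text
time: 5.73
eef_pos: [0.6358, -0.0992, 0.0623]
tcp_rot: [-3.136, -0.182, -0.001]
ft_force: [0.4, 0.2, -0.9]
grip_width: 0.247
finger_force: 0.0
```

Run:
```python
from h import *
go(32,0,62.5,0)
im=bot.get_image("side");cv2.imwrite("pics/a4s.png",cv2.resize(im[120:380,180:480],None,fx=2.3,fy=2.3)[...,::-1])
print(np.round(brass(im,(262,215,420,320)),1).tolist())
```

```text
t 5.73 tray [35.  -0.2] z 62.3 head 0.3 w 0.25 F [ 0.4  0.2 -0.9] tilt -1.00
 turn 0.3  then shift [-3.  -0.2 -0.2] | shift in present axes [-3.  -0.2 -0.2]
[[401.5, 309.1, 61.5], [286.0, 246.4, 123.5], [297.0, 223.1, 107.5], [395.1, 241.8, 265.5]]
```

View pics/a4s.png

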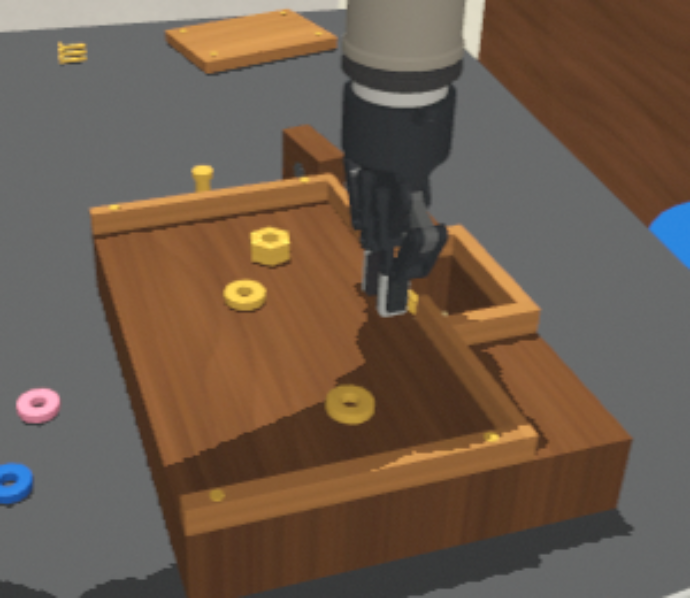

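Run:
```python
from h import *
d=np.load("tray.npz");T=lambda u,v,z:np.round(d["R"].T@(onz("side",(u,v),z)-d["o"])*1e3,1)
im=cv2.imread("pics/a4s.png")
h=cv2.cvtColor(im,cv2.COLOR_BGR2HSV);m=cv2.inRange(h,(20,150,140),(32,255,255))[270:330,380:440]
v,u=np.nonzero(m);print(len(u),u.min()+380,u.max()+380,v.min()+270,v.max()+270)
for a,b in((u.min()+380,v.min()+270),(u.max()+380,v.max()+270),(u.max()+380,v.min()+270)):print(T(180+a/2.3,120+b/2.3,.066))
print(proj("side",np.append(d["o"]+d["R"]@[.050,-.022],.06))-[180,120],proj("side",np.append(d["o"]+d["R"]@[.055,-.0],.068))-[180,120])
cv2.imwrite("pics/a4z.png",cv2.resize(im[230:350,340:500],None,fx=4.5,fy=4.5,interpolation=cv2.INTER_CUBIC))
```

```text
135 408 417 291 312
[53.2 -1.4]
[ 48.4 -28.1]
[59.7 -3.3]
[180.37665826 136.35865872] [178.08775387 124.9618555 ]
```

View pics/a4z.png

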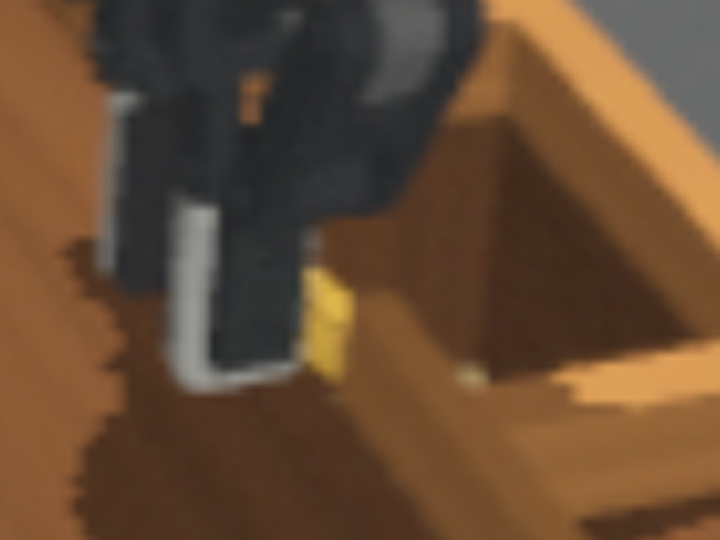

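The zoom shows the washer lying flat in the gate mouth, at the yellow patch (325,325), and not yet tipped. I narrow the fingers, which advances it and lets them fit the gate, and nudge on.

Emit:
step_arm(steps=[0,0,0,0,-0.7,0,0,0,0,-0.85,0,0,0,0,-0.85,0.002,0,0,0,-0.85,0.003,0,0,0,-0.85,0.003,0,0,0,-0.85,0,0,0,0,-0.85,0,0,0,0,-0.85])

```text
time: 6.45
eef_pos: [0.6429, -0.0984, 0.0623]
tcp_rot: [-3.136, -0.182, -0.0]
ft_force: [-0.5, -0.4, 0.9]
grip_width: 0.076
finger_force: 0.0
```

```bash
cat >> h.py <<'E'
def gatezoom():
    im=bot.get_image("side");h=cv2.cvtColor(im,cv2.COLOR_RGB2HSV)[215:275,330:410];m=cv2.inRange(h,(20,150,120),(32,255,255))
    v,u=np.nonzero(m);print("gate yellow",len(u),(u.mean()+330,v.mean()+215) if len(u) else "");return im
E
python3 - <<'E'
from h import *
go(32,0,62.5,0)
im=gatezoom();cv2.imwrite("pics/a5z.png",cv2.resize(im[215:275,325:405],None,fx=8,fy=8)[...,::-1])
E
```

```text
t 6.45 tray [42.1 -0.2] z 62.3 head 0.3 w 0.08 F [-0.5 -0.4  0.9] tilt -1.00
 turn 0.3  then shift [-10.1  -0.2  -0.2] | shift in present axes [-10.1  -0.2  -0.2]
gate yellow 0
```

No yellow is left in the gate, so it has gone over. I back off, rise and look.

Emit:
step_arm(steps=[-0.01,0,0,0,-0.5,-0.02,0,-0.01,0,-0.5,-0.025,0,-0.015,0,-0.5,-0.03,0,-0.015,0,-0.5,-0.03,0,-0.01,0,-0.5,-0.02,0,0,0,-0.5,-0.015,0,0,0,-0.5,0,0,0,0,-0.5])

```text
time: 7.17
eef_pos: [0.4892, -0.1168, 0.1122]
tcp_rot: [3.136, 0.179, -0.005]
ft_force: [0.0, -0.0, -0.3]
grip_width: 0.25
finger_force: 0.0
```

Run:
```python
from h import *
x,y,h,L=behind((-63,38),(0,0),36);print(x,y,h,L)
go(x,y,110,h);look();im=gatezoom();cv2.imwrite("pics/a6z.png",cv2.resize(im[190:320,240:420],None,fx=4,fy=4)[...,::-1])
```

```text
-93.82648710781187 56.59375412852145 -31.09731288577944 73.57309290766564
t 7.17 tray [-112.7   -1.6] z 112.2 head 0.2 w 0.25 F [ 0.  -0.  -0.3] tilt -1.00
 turn 31.3  then shift [-13.8 -59.6   2.1] | shift in present axes [ 19.1 -58.1   2.1]
  blob [327.5 222.2 134. ] tray [-63.1  38.2]
  blob [301.7 208.  146. ] tray [-24.9  93. ]
  blob [386.8 199.8  62.5] tray [ -25.9 -102.4]
  blob [416.9 188.4  72.5] tray [  -6.9 -174.6]
gate yellow 0
```

View pics/a6z.png

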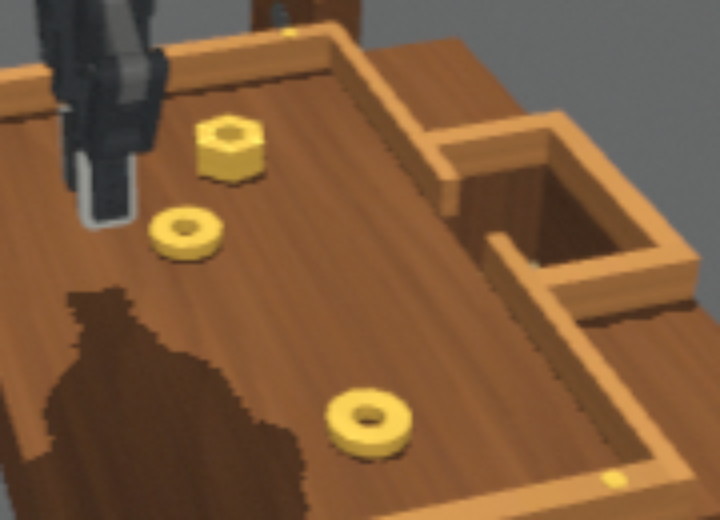

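B is out of sight in the slot, and A, C and the nut are unmoved. Next is A.

Emit:
step_arm(steps=[0.006,-0.019,0,0,-0.5,0.006,-0.02,0,0,-0.5,0.006,-0.019,0,0,-0.5,0,0,0.005,6.5,-0.5,0,0,0.01,6.5,-0.5,0,0,0.01,6.5,-0.5,0,0,0.005,6.5,-0.5,0,0,0,5.3,-0.5])

```text
time: 7.93
eef_pos: [0.5052, -0.0555, 0.081]
tcp_rot: [3.067, -0.678, -0.002]
ft_force: [-0.6, 0.3, 0.8]
grip_width: 0.251
finger_force: 0.0
```

Run:
```python
from h import *
x,y,h,L=behind((-63,38),(0,0),36)
go(x,y,63,h);look()
```

```text
t 7.93 tray [-90.1  57.6] z 81.0 head -31.3 w 0.25 F [-0.6  0.3  0.8] tilt -1.00
 turn -0.2  then shift [-2.7  2.8 18. ] | shift in present axes [-2.6  2.8 18. ]
  blob [301.8 207.9 143.5] tray [-24.6  92.9]
  blob [384.1 217.1 393.5] tray [-64.7 -91.3]
  blob [417.  191.2  94.5] tray [ -13.3 -173.9]
```

Emit:
step_arm(steps=[-0.002,0.002,0.006,0,-0.5,0,0.001,0.006,0,-0.5,0,0,0.005,0,-0.5,0,0,0.002,0,-0.5,0.004,0,0,0,-0.5,0.006,0,0,0,-0.5,0.006,0,0,0,-0.5,0.006,0,0,0,-0.5])

```text
time: 8.65
eef_pos: [0.5228, -0.0676, 0.0636]
tcp_rot: [-3.069, 0.671, -0.001]
ft_force: [-0.5, 0.1, 0.1]
grip_width: 0.251
finger_force: 0.1
```

Run:
```python
from h import *
x,y,h,L=behind((-63,38),(0,0),23.5)
go(x+63,y-38,62.5,h);look();print(np.round(brass(gatezoom(),(262,215,360,320)),1).tolist())
```

```text
t 8.65 tray [-73.9  43.6] z 63.6 head -31.0 w 0.25 F [-0.5  0.1  0.1] tilt -1.00
 turn 0.1  then shift [62.3 -0.8  1.2] | shift in present axes [62.3 -0.7  1.2]
  blob [299.9 206.6  73.5] tray [-21.3  96.8]
  blob [390.3 213.4 225.5] tray [ -57.7 -106.3]
  blob [417.  191.1  96.5] tray [ -13.1 -173.9]
gate yellow 0 
[[351.8, 317.5, 48.5], [336.2, 292.7, 86.0], [297.2, 223.2, 103.0], [347.8, 224.2, 80.0]]
```

Emit:
step_arm(steps=[0.007,0,0.001,0,-0.5,0.008,0,0,0,-0.5,0.008,0,0,0,-0.5,0.008,0,0,0,-0.5,0.008,0,0,0,-0.5,0.008,0,0,0,-0.5,0.007,0,0,0,-0.5,0.005,0,0,0,-0.5])

```text
time: 9.42
eef_pos: [0.5763, -0.0923, 0.0623]
tcp_rot: [3.069, -0.672, 0.001]
ft_force: [-0.4, 0.2, 0.6]
grip_width: 0.249
finger_force: 0.2
```

Emit:
step_arm(steps=[0.001,0.002,0,-5,-0.5,0.001,0.002,0,-5,-0.5,0.001,0.002,0,-5,-0.5,0.001,0.002,0,-5,-0.5,0.001,0.002,0,-5,-0.5,0.001,0.002,0,-5,-0.5,0,0,0,-1,-0.5,0,0,0,0,-0.5])

```text
time: 10.08
eef_pos: [0.5788, -0.105, 0.0623]
tcp_rot: [-3.137, -0.171, -0.0]
ft_force: [-0.5, -0.1, -0.4]
grip_width: 0.252
finger_force: 0.1
```

Run:
```python
from h import *
go(36,0,62.5,0);look();im=bot.get_image("side");cv2.imwrite("pics/a7z.png",im[...,::-1])
d=np.load("tray.npz")
h=cv2.cvtColor(im,cv2.COLOR_RGB2HSV);m=cv2.inRange(h,(20,150,110),(32,255,255))
for c in cv2.findContours(m,0,1)[0]:
    x,y,w,hh=cv2.boundingRect(c)
    if 250<x<400 and 200<y<320 and w>3:print(x,y,w,hh,[np.round(d["R"].T@(onz("side",(u,y+hh/2),.066)-d["o"])*1e3,1) for u in(x,x+w)])
```

```text
t 10.08 tray [-22.4   0.3] z 62.3 head -0.1 w 0.25 F [-0.5 -0.1 -0.4] tilt -1.00
 turn -0.1  then shift [58.4  0.3 -0.2] | shift in present axes [58.4  0.2 -0.2]
  blob [301.7 208.  146. ] tray [-24.9  93. ]
  blob [416.4 179.5  53. ] tray [  13.6 -176.2]
  blob [364.7 181.4 130.5] tray [ 21.3 -57.4]
390 308 7 4 [array([  32.4, -160.4]), array([  41.9, -163.1])]
322 288 21 16 [array([ -49.9, -105.7]), array([ -20. , -114.3])]
326 247 12 14 [array([-6.7, -7.1]), array([ 12.8, -12.7])]
289 219 17 16 [array([-42.5,  93.5]), array([-12.1,  84.5])]
```

Emit:
step_arm(steps=[0.006,0,0,0,-0.5,0.008,0,0,0,-0.5,0.008,0,0,0,-0.5,0.008,0,0,0,-0.5,0.008,0,0,0,-0.5,0.008,0,0,0,-0.5,0.006,0,0,0,-0.5,0.005,0,0,0,-0.5])

```text
time: 10.85
eef_pos: [0.6363, -0.0982, 0.0623]
tcp_rot: [-3.137, -0.173, -0.0]
ft_force: [0.5, 0.1, -0.7]
grip_width: 0.256
finger_force: 0.0
```

Emit:
step_arm(steps=[0,0,0,0,-0.7,0,0,0,0,-0.85,0,0,0,0,-0.85,0.002,0,0,0,-0.85,0.003,0,0,0,-0.85,0.003,0,0,0,-0.85,0.001,0,0,0,-0.85,0,0,0,0,-0.85])

```text
time: 11.52
eef_pos: [0.6447, -0.0973, 0.0624]
tcp_rot: [-3.137, -0.174, -0.001]
ft_force: [-0.0, 0.0, 0.4]
grip_width: 0.075
finger_force: 0.0
```

Run:
```python
from h import *
go(43,0,62.5,0);gatezoom()
```

```text
t 11.52 tray [44.   0.7] z 62.4 head 0.0 w 0.08 F [-0.   0.   0.4] tilt -1.00
 turn 0.0  then shift [-1.   0.7 -0.1] | shift in present axes [-1.   0.7 -0.1]
gate yellow 0
```

Emit:
step_arm(steps=[-0.01,0,0,0,-0.5,-0.02,0,-0.01,0,-0.5,-0.025,0,-0.015,0,-0.5,-0.03,0,-0.015,0,-0.5,-0.03,0,-0.02,0,-0.5,-0.02,0,-0.01,0,-0.5,-0.015,0,0,0,-0.5,0,0,0,0,-0.5])

```text
time: 12.23
eef_pos: [0.4913, -0.115, 0.1328]
tcp_rot: [3.136, 0.17, -0.003]
ft_force: [-0.5, 0.8, -0.1]
grip_width: 0.252
finger_force: 0.0
```

Run:
```python
from h import *
x,y,h,L=behind((-32,-101),(-5,0),35);print(x,y,h,L)
go(x,y,110,h);look();im=gatezoom()
print(np.round(brass(im,(262,215,360,320)),1).tolist())
cv2.imwrite("pics/a8.png",im[...,::-1])
```

```text
-41.03902791330829 -134.81265997200506 75.03328043599514 104.546640309481
t 12.23 tray [-110.5   -0. ] z 132.8 head -0.1 w 0.25 F [-0.5  0.8 -0.1] tilt -1.00
 turn -75.1  then shift [-112.3  101.9   22.8] | shift in present axes [ 69.7 134.6  22.8]
  blob [301.7 208.  146. ] tray [-24.9  93. ]
  blob [416.9 187.5  66.5] tray [  -4.9 -174.8]
gate yellow 0 
[[351.8, 317.5, 48.5], [331.9, 293.7, 207.5], [297.0, 223.1, 105.5], [347.8, 224.2, 80.0]]
```

Emit:
step_arm(steps=[0.014,0.027,0,0,-0.5,0.014,0.027,0,0,-0.5,0.014,0.027,0,0,-0.5,0.014,0.027,0,0,-0.5,0.014,0.027,0,0,-0.5,0,0,0,-7,-0.5,0,0,0,-7,-0.5,0,0,0,-7,-0.5])

```text
time: 13.0
eef_pos: [0.5806, -0.2406, 0.1312]
tcp_rot: [-3.05, -0.751, 0.0]
ft_force: [0.1, 0.0, -1.2]
grip_width: 0.252
finger_force: 0.0
```

Emit:
step_arm(steps=[0,0,0,-7,-0.5,0,0,0,-7,-0.5,0,0,0,-7,-0.5,0,0,0,-7,-0.5,0,0,0.005,-7,-0.5,0,0,0.01,-7,-0.5,0,0,0.01,-7,-0.5,0,0,0.005,-5,-0.5])

```text
time: 13.67
eef_pos: [0.5798, -0.24, 0.1004]
tcp_rot: [-2.375, -2.054, 0.0]
ft_force: [-0.3, -0.2, -0.2]
grip_width: 0.25
finger_force: 0.0
```

Run:
```python
from h import *
x,y,h,L=behind((-32,-101),(-5,0),35)
go(x,y,63,h);im=gatezoom();print(np.round(brass(im,(262,215,360,320)),1).tolist(),np.round(bot.sense()["joint_positions"],2))
cv2.imwrite("pics/a9.png",cv2.resize(im[180:360,230:450],None,fx=3,fy=3)[...,::-1])
```

```text
t 13.67 tray [ -36.2 -134. ] z 100.4 head 75.4 w 0.25 F [-0.3 -0.2 -0.2] tilt -1.00
 turn 0.3  then shift [-2.1 -4.4 37.4] | shift in present axes [-2.1 -4.5 37.4]
gate yellow 0 
[[332.6, 294.7, 136.5], [297.0, 222.7, 95.5]] [ 0.61  0.58 -0.43  1.76  0.3   0.87 -0.1 ]
```

Emit:
step_arm(steps=[-0.001,-0.002,0,0,-0.5,-0.001,-0.002,0.004,0,-0.5,0,-0.001,0.008,0,-0.5,0,0,0.008,0,-0.5,0,0,0.008,0,-0.5,0,0,0.006,0,-0.5,0,0,0.003,0,-0.5,0,0,0,0,-0.5])

```text
time: 14.38
eef_pos: [0.5738, -0.2413, 0.0642]
tcp_rot: [-2.382, -2.046, 0.001]
ft_force: [-0.2, -0.0, -0.6]
grip_width: 0.251
finger_force: 0.0
```

Run:
```python
from h import *
x,y,h,L=behind((-32,-101),(-5,0),23.5)
go(x+27,y+101,62.5,h);im=gatezoom();print(np.round(brass(im,(262,215,360,320)),1).tolist())
```

```text
t 14.38 tray [ -42.3 -134.7] z 64.2 head 75.0 w 0.25 F [-0.2 -0.  -0.6] tilt -1.00
 turn -0.0  then shift [116.2   1.2   1.8] | shift in present axes [116.2   1.2   1.8]
gate yellow 0 
[[334.2, 293.6, 105.0], [297.0, 223.1, 107.5]]
```

Emit:
step_arm(steps=[0.003,0.001,0.001,0,-0.5,0.005,0,0,0,-0.5,0.007,0,0,0,-0.5,0.008,0,0,0,-0.5,0.008,0,0,0,-0.5,0.008,0,0,0,-0.5,0.008,0,0,0,-0.5,0.008,0,0,0,-0.5])

```text
time: 15.1
eef_pos: [0.5839, -0.1863, 0.0644]
tcp_rot: [2.382, 2.048, 0.0]
ft_force: [0.4, -0.3, 1.1]
grip_width: 0.253
finger_force: 0.2
```

Run:
```python
from h import *
x,y,h,L=behind((-32,-101),(-5,0),23.5)
go(x+27,y+101,62.5,h);im=gatezoom();print(np.round(brass(im,(262,215,380,320)),1).tolist())
d=np.load("tray.npz");s=bot.sense();print("exp disc px",proj("side",np.append(s["eef_pos"][:2]+d["R"]@[.0235*np.cos(np.radians(h)),.0235*np.sin(np.radians(h))],.066)))
```

```text
t 15.10 tray [-26.3 -81.1] z 64.4 head 75.0 w 0.25 F [ 0.4 -0.3  1.1] tilt -1.00
 turn -0.0  then shift [60.3 -0.4  1.9] | shift in present axes [60.3 -0.4  1.9]
gate yellow 33 (np.float64(332.969696969697), np.float64(272.3030303030303))
[[330.9, 275.4, 81.5], [374.7, 260.9, 63.0], [296.4, 222.9, 96.5]]
exp disc px [329.27242339 272.57070684]
```

Emit:
step_arm(steps=[0.008,0,0.001,0,-0.5,0.008,0,0,0,-0.5,0.008,0,0,0,-0.5,0.008,0,0,0,-0.5,0.008,0,0,0,-0.5,0.008,0,0,0,-0.5,0.007,0,0,0,-0.5,0.005,0,0,0,-0.5])

```text
time: 15.82
eef_pos: [0.5929, -0.1267, 0.0633]
tcp_rot: [-2.382, -2.048, -0.0]
ft_force: [0.2, 0.4, -0.3]
grip_width: 0.252
finger_force: 0.2
```

Run:
```python
from h import *
go(-28,0,62.5,0);im=gatezoom();print(np.round(brass(im,(262,215,380,320)),1).tolist())
d=np.load("tray.npz");s=bot.sense();h=np.radians(75);print("exp disc px",proj("side",np.append(s["eef_pos"][:2]+d["R"]@[.0235*np.cos(h),.0235*np.sin(h)],.066)))
```

```text
t 15.82 tray [-10.8 -22.9] z 63.3 head 75.1 w 0.25 F [ 0.2  0.4 -0.3] tilt -1.00
 turn 75.1  then shift [-17.2 -22.9   0.8] | shift in present axes [ 17.6 -22.6   0.8]
gate yellow 32 (np.float64(330.90625), np.float64(254.53125))
[[373.1, 258.9, 67.5], [326.8, 253.2, 71.0]]
exp disc px [325.64620828 251.18718326]
```

Emit:
step_arm(steps=[-0.01,0,0,0,-0.5,-0.015,0,0,0,-0.5,-0.015,0,-0.01,0,-0.5,0,0,-0.02,0,-0.5,0,0,-0.02,7,-0.5,0,0,-0.01,7,-0.5,0,0,0,7,-0.5,0,0,0,7,-0.5])

```text
time: 16.53
eef_pos: [0.5869, -0.1697, 0.1244]
tcp_rot: [2.812, 1.398, 0.002]
ft_force: [-0.4, 0.9, -0.2]
grip_width: 0.249
finger_force: 0.0
```

Emit:
step_arm(steps=[0,0,0,7,-0.5,0,0,0,7,-0.5,0,0,0,7,-0.5,0,0,0,7,-0.5,0,0,0,7,-0.5,0,0,0,7,-0.5,0,0,0,5,-0.5,0,0,0,0,-0.5])

```text
time: 17.2
eef_pos: [0.5863, -0.1691, 0.1233]
tcp_rot: [3.136, 0.167, -0.0]
ft_force: [0.1, 0.2, 0.1]
grip_width: 0.254
finger_force: 0.0
```

Run:
```python
from h import *
go(-43,0,110,0);im=gatezoom();look()
d=np.load("tray.npz")
for q in brass(im,(262,215,380,320)):print(np.round(q,1),np.round(d["R"].T@(onz("side",q[:2],.066)-d["o"])*1e3,1))
```

```text
t 17.20 tray [-21.9 -64.3] z 123.3 head -0.2 w 0.25 F [0.1 0.2 0.1] tilt -1.00
 turn -0.2  then shift [-21.1 -64.3  13.3] | shift in present axes [-21.4 -64.2  13.3]
gate yellow 20 (np.float64(331.4), np.float64(256.9))
  blob [301.7 208.1 148.5] tray [-25.1  93. ]
  blob [340.6 195.1 132. ] tray [-4.4  1.3]
[372.9 259.   78.5] [ 62.8 -42.2]
[322.8 253.3  76.5] [-11.2  -3.6]
[297.  223.1 107.5] [-24.1 102.5]
[368.7 220.8  48.5] [109.   71.7]
```

C is at (-4, 1), as planned. I go behind it, lower and push straight.

Emit:
step_arm(steps=[-0.006,-0.016,0,0,-0.5,-0.006,-0.016,0,0,-0.5,-0.006,-0.016,0,0,-0.5,-0.005,-0.016,0,0,-0.5,0,0,0.01,0,-0.5,0,0,0.014,0,-0.5,0,0,0.01,0,-0.5,0,0,0,0,-0.5])

```text
time: 17.97
eef_pos: [0.5552, -0.1074, 0.0869]
tcp_rot: [-3.136, -0.174, 0.006]
ft_force: [-0.0, -1.2, -0.0]
grip_width: 0.251
finger_force: 0.0
```

Run:
```python
from h import *
go(-43,0.8,62.5,0);look()
```

```text
t 17.97 tray [-46.1   0.5] z 86.9 head 0.0 w 0.25 F [-0.  -1.2 -0. ] tilt -1.00
 turn 0.0  then shift [ 3.2 -0.3 24.4] | shift in present axes [ 3.2 -0.3 24.4]
  blob [301.7 208.  147. ] tray [-25.  93.]
```

Emit:
step_arm(steps=[0,0,0.006,0,-0.5,0,0,0.006,0,-0.5,0,0,0.006,0,-0.5,0,0,0.005,0,-0.5,0.003,0,0.001,0,-0.5,0.005,0,0,0,-0.5,0.006,0,0,0,-0.5,0.007,0,0,0,-0.5])

```text
time: 18.68
eef_pos: [0.5786, -0.1042, 0.0656]
tcp_rot: [3.137, 0.174, 0.001]
ft_force: [0.5, -0.2, -0.4]
grip_width: 0.252
finger_force: 0.1
```

Emit:
step_arm(steps=[0.007,0,0,0,-0.5,0.007,0,0,0,-0.5,0.007,0,0,0,-0.5,0.007,0,0,0,-0.5,0.007,0,0,0,-0.5,0.007,0,0,0,-0.5,0.006,0,0,0,-0.5,0.005,0,0,0,-0.5])

```text
time: 19.35
eef_pos: [0.6311, -0.0983, 0.0653]
tcp_rot: [3.137, 0.174, 0.0]
ft_force: [-0.8, -0.0, 1.1]
grip_width: 0.251
finger_force: 0.6
```

Run:
```python
from h import *
go(36,0,62.5,0);gatezoom()
```

```text
t 19.35 tray [30.3  1.2] z 65.3 head 0.0 w 0.25 F [-0.8 -0.   1.1] tilt -1.00
 turn 0.0  then shift [5.7 1.2 2.8] | shift in present axes [5.7 1.2 2.8]
gate yellow 86 (np.float64(358.59302325581393), np.float64(248.09302325581396))
```

Emit:
step_arm(steps=[0,0,0.002,0,-0.5,0,0,0.001,0,-0.5,0.003,0.001,0,0,-0.5,0.003,0,0,0,-0.5,0,0,0,0,-0.7,0,0,0,0,-0.85,0,0,0,0,-0.85,0.001,0,0,0,-0.85])

```text
time: 20.07
eef_pos: [0.6371, -0.0987, 0.0623]
tcp_rot: [3.137, 0.173, -0.0]
ft_force: [0.3, 0.5, -1.3]
grip_width: 0.073
finger_force: 0.0
```

Emit:
step_arm(steps=[0.002,0,0,0,-0.85,0.003,0,0,0,-0.85,0.003,0,0,0,-0.85,0,0,0,0,-0.85,0,0,0,0,-0.85,0,0,0,0,-0.85,0,0,0,0,-0.85,0,0,0,0,-0.85])

```text
time: 20.73
eef_pos: [0.6452, -0.0977, 0.0623]
tcp_rot: [3.137, 0.173, -0.0]
ft_force: [0.1, 0.2, 0.6]
grip_width: 0.069
finger_force: 0.0
```

Run:
```python
from h import *
go(44,0,62.5,0);gatezoom()
```

```text
t 20.73 tray [44.5  0.2] z 62.3 head 0.0 w 0.07 F [0.1 0.2 0.6] tilt -1.00
 turn 0.0  then shift [-0.5  0.2 -0.2] | shift in present axes [-0.5  0.2 -0.2]
gate yellow 0
```

Now back off, rise clear of the tray and take the last look.

Emit:
step_arm(steps=[-0.01,0,0,0,-0.85,-0.02,0,-0.01,0,-0.85,-0.025,0,-0.02,0,-0.85,-0.02,0,-0.03,0,-0.85,0,0.02,-0.03,0,-0.85,-0.01,0.035,-0.03,0,-0.85,-0.01,0.035,-0.02,0,-0.85,-0.01,0.035,0,0,-0.85])

```text
time: 21.45
eef_pos: [0.5571, -0.231, 0.2041]
tcp_rot: [3.134, 0.175, 0.012]
ft_force: [1.5, 0.2, -0.0]
grip_width: 0.073
finger_force: 0.0
```

Emit:
step_arm(steps=[-0.01,0.035,0,0,-0.85,-0.01,0.035,0,0,-0.85,-0.01,0.035,0,0,-0.85,-0.01,0.035,0,0,-0.85,-0.01,0.035,0,0,-0.85,-0.01,0.03,0,0,-0.85,0,0,0,0,-0.85,0,0,0,0,-0.85])

```text
time: 22.12
eef_pos: [0.5159, -0.4422, 0.1983]
tcp_rot: [3.137, 0.165, -0.002]
ft_force: [0.4, 0.8, 0.3]
grip_width: 0.076
finger_force: 0.0
```

Run:
```python
from h import *
go(0,0,200,0);look()
t=bot.get_image("top")[120:270,250:440];s=bot.get_image("side")[170:330,210:430]
a=cv2.resize(t,(570,450)) ;t2=cv2.resize(t[:,:][10:60,45:115],(300,214));s=cv2.resize(s,(500,364))
c=np.zeros((590,800,3),np.uint8);c[:364,:500]=s;c[370:584,:300]=t2;c[370:590,305:584]=cv2.resize(t,(279,220));cv2.imwrite("pics/end.png",c[...,::-1])
```

```text
t 22.12 tray [-122. -328.] z 198.3 head -0.3 w 0.08 F [0.4 0.8 0.3] tilt -1.00
 turn -0.3  then shift [ 122. -328.   -2.] | shift in present axes [ 120.4 -328.6   -2. ]
  blob [301.8 208.  150.5] tray [-25.   92.9]
  blob [416.8 190.4 107. ] tray [ -11.4 -173.6]
```

View pics/end.png

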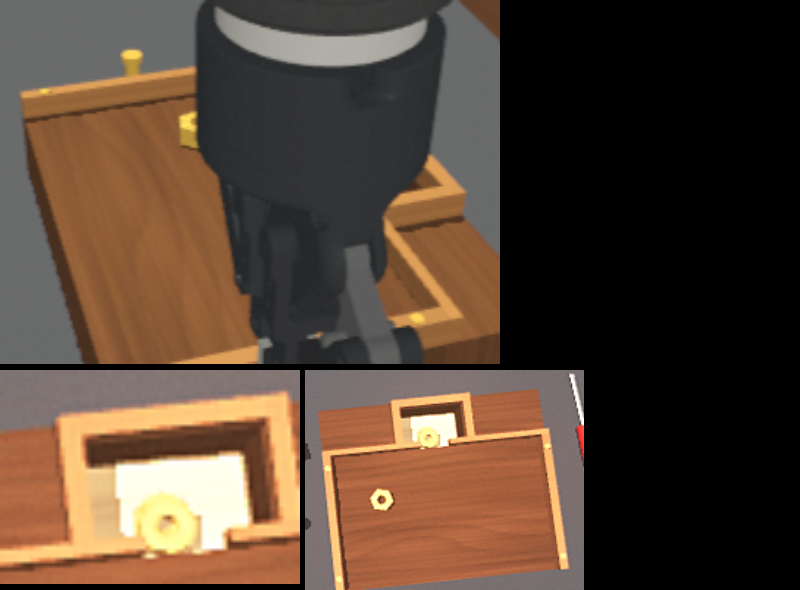

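The final top view shows the deck empty except for the nut, still at (-25, 93). A washer is in the slot at inset (168,522), with a brass sliver near the gate edge at inset (155,553). I move the wrist out of the side view and check the heights numerically.

Emit:
step_arm(steps=[-0.03,0.02,0,0,-0.85,-0.03,0.02,0,0,-0.85,-0.03,0.02,0,0,-0.85,-0.03,0.02,0,0,-0.85,-0.03,0.02,0,0,-0.85,-0.03,0.02,0,0,-0.85,0,0,0,0,-0.85,0,0,0,0,-0.85])

```text
time: 22.93
eef_pos: [0.3507, -0.5796, 0.1989]
tcp_rot: [3.137, 0.168, -0.001]
ft_force: [0.7, -0.7, 0.5]
grip_width: 0.077
finger_force: 0.0
```

Run:
```python
from h import *
d=np.load("tray.npz")
T=lambda n,u,v,z:np.round(d["R"].T@(onz(n,(u,v),z)-d["o"])*1e3,1)
t=bot.get_image("top");s=gatezoom()
h=cv2.cvtColor(s,cv2.COLOR_RGB2HSV);m=cv2.inRange(h,(20,130,60),(33,255,255))
for c in cv2.findContours(m,0,1)[0]:
    x,y,w,hh=cv2.boundingRect(c)
    if 250<x<430 and 200<y<330 and w*hh>8:print("side",x,y,w,hh)
for z in(.012,.028,.068):print(z,T("top",334.2,165.5,z),T("top",331.2,172.7,z))
for X in((50,0,60),(50,22,60),(50,-22,60),(50,-22,80),(82,0,68),(66,0,12),(66,0,68)):
    w=np.append(d["o"]+d["R"]@(np.array(X[:2])/1e3),X[2]/1e3);print(X,"top",np.round(proj("top",w),1),"side",np.round(proj("side",w),1))
o=cv2.imread("pics/top0.png")[...,::-1]
df=np.abs(t.astype(int)-o).sum(2)[150:185,310:370]>40
v,u=np.nonzero(df);print("top change cols",u.min()+310,u.max()+310,"rows",v.min()+150,v.max()+150,df.sum())
for r in df:print("".join(".#"[int(k)] for k in r))
os=cv2.imread("pics/side0.png")[...,::-1];ds=np.abs(s.astype(int)-os).sum(2)[210:290,330:420]>50;v,u=np.nonzero(ds)
print("side change",len(u),(u.min()+330,u.max()+330,v.min()+210,v.max()+210) if len(u) else "")
```

```text
gate yellow 0 
side 390 308 7 4
side 289 219 17 16
0.012 [76.4 -2. ] [59.4  7.4]
0.028 [73.2  0.8] [56.5 10. ]
0.068 [65.4  7.8] [49.4 16.6]
(50, 0, 60) top [337.8 172.4] side [355.1 249.2]
(50, 22, 60) top [328.4 173.3] side [350.1 242.4]
(50, -22, 60) top [347.2 171.4] side [360.4 256.4]
(50, -22, 80) top [348.8 169.7] side [361.3 246.6]
(82, 0, 68) top [336.7 158.1] side [372.4 242.5]
(66, 0, 12) top [333.9 169.7] side [361.5 269.8]
(66, 0, 68) top [337.5 164.9] side [363.9 244. ]
top change cols 326 341 rows 158 173 187
............................................................
............................................................
............................................................
............................................................
............................................................
............................................................
............................................................
............................................................
......................#.....................................
....................#
[... 940 characters left out ...]
..............
............................................................
............................................................
............................................................
............................................................
............................................................
............................................................
............................................................
............................................................
............................................................
............................................................
side change 25 (np.int64(330), np.int64(339), np.int64(287), np.int64(289))
```

The side view of the gate and slot mouth is unchanged from the start, so all three washers lie deep in the slot.

```bash
python3 -c "
from plant import bot
print(bot.job_done())"
```

```text
the job is handed in; nothing more can be done
None
```

I pushed all three washers through the gate into the slot one at a time, left the nut where it lay, and handed the job in at about 23 s with the arm clear; the final pictures show one washer on the slot floor, and I inferred the other two from the empty deck and gate.

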